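# Offer the last corner block up to its notch in the violin mould

## Robot

A 6-joint arm with a two-finger parallel gripper is mounted at the origin on the work surface. World frame = base frame: x ahead of the robot, y to its left, z up, the work surface at z = 0. Lengths are in m, angles in rad, forces in N, time in s.
With the tool pointing down it reaches from about 0.325 to 0.925 m from the base axis. Payload 3.1 kg.
Tool frame: the origin (TCP) lies at the very end of the fingers, on their centre line; the grasp point (between the pads) lies behind it (bot.grip_depth is the z of the grasp point in the tool frame, in m); z points along the fingers, y is the line along which they close (so a half turn about z gives the same grasp; the last joint's range is limited). The gripper opens to 85 mm and grips with 20 to 120 N. Pads are 22 mm wide; open, the fingers measure 114 mm over their backs; the gripper's body (76 mm by 85 mm) begins 54 mm behind the grasp point. The pads swing forward as they close: fully open they stand 13 mm farther back than shut.
Start: joints at [-1.435, 0.217, 1.613, -0, 1.311, -0.112], TCP at [0.153, -0.606, 0.231] pointing down, gripper open.
Joint ranges: [-2.75, 2.75], [-0.78, 2.1], [0.31, 2.55], [-1.13, 4.27], [0.13, 2.63], [-2.58, 2.58]. Speed limits (rad/s): [2.79, 2.79, 3.14, 3.14, 3.14, 3.14].

## Interface

Orientations are given as a unit quaternion [x, y, z, w].
In Python, from bench import bot gives the robot as it stands.
- The arm moves only by the tool carry_out, never from a script. Its argument "rows" is a list of rows, each a list of 5 numbers: the shift along the tool's x, y, z in cm, then the turn about the tool's z in rad, then the closure in counts, from 0 (fully open) to 255 (shut). In form: [[tx, ty, tz, turn, gripper], ...]. A call has 1 to 20 rows; each row shifts and turns the commanded pose from where the row before left it, along the tool's axes as they then stand; what a row does not reach is not made up. A row lasts 1/8 s, in which the tool goes at most 62.5 mm and 10.7 degrees, less where a joint would pass 70% of its speed; a pose out of reach is approached as far as the arm can. A call is refused whole if a number of a shift passes 6.25 or a number of a turn 0.188, either way. A call with a gripper value outside its range is refused whole. The fingers move at their own pace and stop on an object; the grip force is fixed at half the most. Time passes only in rows, so rows that do not move let the fingers close. It gives the time, the measured TCP pose, the force, the opening and the grip force at its end, in the units of the state.
- bot.get_obs(): the state, without advancing time (a new reading comes with each control period).
- bot.camera(name): name is "scene" or "side" or "wrist"; returns the picture (420x560x3 uint8, red, green, blue); there is no depth.
- bot.camera_model(name): a dict with "vfov" (degrees; the focal length in pixels is half the picture's height over the tangent of half this angle, whatever the lens; pixels are square), "cx", "cy" (the principal point, pixels), "k1" (the pictures are not rectified: a ray, as slopes to the right and down, at radius r is drawn at 1 + k1 r^2 times it, then the intrinsics apply), "pose" (4x4, takes a point from camera to world coordinates); the wrist camera has in their place "mount" (4x4, takes a point from camera to tool coordinates, whose origin is the TCP and whose axes are the flange's). Camera axes: x right, y down, z forward; pixel columns grow to the right and rows downward; lengths in m; the calibration is good to about 2 mm. A picture is of the moment at which its call begins: read the wrist's pose just before it. camera_model takes no time and is no camera call.
- bot.sign_off(): hands the job in; it is judged then, once.
Trained networks look in the newest picture that a camera, given by its name, has taken for a name from the list of things; names that differ only in an ending like _2 or _b are one class to them, and where a whole thing is asked for, a point or a joint stands for the part that bears it (a point fixed in the world has none). Each returns a list of dicts, best first, with "conf" (0 to 1); they miss things now and then, are a little off and sometimes report something else, mostly with a low value. They report only what shows in the picture. A call takes as long as a camera call. They do not tell look-alikes from the thing itself.
- bot.trace(camera, name): "mask" (420x560 bool, what is visible of it) and "rect" ([centre column, centre row, width, height] in pixels, round what is visible of it).
The state is a dict: "time": time; "joints": joint angles; "joint_vel": joint speeds; "joint_torque": joint torques, N m; "tool_pos": TCP position; "ee_rot": TCP orientation; "force": force on the tool from outside, world axes, zero at the start; "torque": the same for the moment, N m; "finger_gap": finger opening in m; "grasp_force": force on a finger pad.
Only numpy, scipy, OpenCV 4.12 (cv2) and the standard library are available. Lean on these libraries where they do the work, as an engineer would, in place of code of your own. Each camera call takes 0.05 s, during which the arm holds its last target. There are 200 camera calls.

## Task

Three corner blocks are glued into the violin mould and one corner notch is still empty. Pick up the loose corner block from the bench, lift it higher than the clamp, carry it across to the empty notch without bumping the mould, its clamp or its blocks and without disturbing the things on the bench, and stop with it hovering over that notch, just where it will drop in: upright, turned the same way as the glued blocks, its underside about 1 cm above the mould's top face and touching nothing but your fingers. Finish still holding it there, quite still, so that I can brush glue into the notch; do not lower it in or let go.

Things in the scene. Friction and masses are not known exactly. Their poses are not given: they have to be found in the camera images.
- block: the loose corner block: a plain pale spruce block 34 mm (its x) by 26 mm (its y) by 34 mm tall (its z), about 15 g, standing upright on the bench apart from the mould, turned any way; the origin is the centre of its underside
- mould: violin mould, fixed: dark brown plywood board of violin outline, 346 mm long (its x, towards the narrower upper end), 198 mm at its widest (y), 15 mm thick on 9 mm spacers, top face 24 mm above the bench; origin at bench level, mid-length on the centre line. End blocks 34 mm tall. Four corner notches, open outwards: three hold glued blocks, in the empty one only a paper slip lies below
- clamp (a point): point over the middle of the steel bar of the clamp on the lower end block, level with the tops of its jaws, the clamp's highest parts, 74 mm above the bench. Bar and jaws reach 61 mm either way from here along the mould's x and are 15 mm wide; the wooden screw handle (23 mm thick, its axis 21 mm above the bench) runs out to 98 mm towards the mould's -x
- seat_low_left (a point): centre of the corner notch at the lower, wider end, on the mould's +y side, at the level of the mould's top face (-43, 70, 24 mm from the mould's origin): a block that is set in has its centre here and its x axis along the mould's x. It may be empty or filled
- seat_low_right (a point): centre of the corner notch at the lower, wider end, on the mould's -y side, at the level of the mould's top face (-43, -70, 24 mm from the mould's origin): a block that is set in has its centre here and its x axis along the mould's x. It may be empty or filled
- seat_up_left (a point): centre of the corner notch at the upper, narrower end, on the mould's +y side, at the level of the mould's top face (59, 60, 24 mm from the mould's origin): a block that is set in has its centre here and its x axis along the mould's x. It may be empty or filled
- seat_up_right (a point): centre of the corner notch at the upper, narrower end, on the mould's -y side, at the level of the mould's top face (59, -60, 24 mm from the mould's origin): a block that is set in has its centre here and its x axis along the mould's x. It may be empty or filled
- set_a: one of the three corner blocks already glued in: the same block as the loose one (34 x 26 x 34 mm), standing on the bench in a notch, its top 10 mm proud of the mould's top face, its x along the mould's x; origin at the centre of its underside. Which notch it fills differs from run to run
- set_b: one of the three corner blocks already glued in: the same block as the loose one (34 x 26 x 34 mm), standing on the bench in a notch, its top 10 mm proud of the mould's top face, its x along the mould's x; origin at the centre of its underside. Which notch it fills differs from run to run
- set_c: one of the three corner blocks already glued in: the same block as the loose one (34 x 26 x 34 mm), standing on the bench in a notch, its top 10 mm proud of the mould's top face, its x along the mould's x; origin at the centre of its underside. Which notch it fills differs from run to run
- plane_1: small brass finger plane, 52 x 20 x 35 mm, standing loose on the bench near the block; origin at the centre of its sole. Leave it alone
- plane_2: the same kind of brass finger plane, standing loose beyond the mould; leave it alone
- glue_pot: small open white ceramic glue pot, 60 mm across and 62 mm tall, loose; origin at the centre of its underside. Leave it alone
- varnish: amber glass varnish bottle, 54 mm across and 85 mm tall, loose; origin at the centre of its underside. Leave it alone
Mind the look-alikes: they are no part of the job. Leave any red look-alike of the set_b alone. Leave any green look-alike of the block alone.

How it is judged:
By the outcome, as a careful person would: the job done as asked, in the order asked, and still so for the second after the job is handed in, while the arm keeps its last pose, push and grip.
It also fails if it takes over 40 s, if anything falls off the work surface, if the arm or the gripper's body presses on something with over 40 N, if the wrist force passes 120 N, or if a joint passes its speed limit or range.

## Working session

There is one attempt and no reset: what is moved stays moved. The work goes in short steps, Python scripts to look and compute and a tool call to move; the robot and the scene stay as the last step left them, time stands still between calls to the robot, and variables do not carry over. Pictures are saved under pics/ and viewed, at most 10 in all, crops included, and the job is handed in when it is done.

Besides the shell and the picture viewer there is one more tool, called after ">>>" as a command line: name --pt "numbers of a row" for each row, then --argument value for the rest. carry_out: Moves the arm, as the interface text tells. Its arguments: {"type":"object","properties":{"rows":{"type":"array","items":{"type":"array","items":{"type":"number"}}}},"required":["rows"]}

```bash
mkdir -p pics
cat > h.py <<'E'
import numpy as np, cv2
from bench import bot
from scipy.spatial.transform import Rotation as R
def pose(name,o=None):
    m=bot.camera_model(name)
    if 'pose' in m: return m,np.array(m['pose'])
    o=o or bot.get_obs(); T=np.eye(4); T[:3,:3]=R.from_quat(o['ee_rot']).as_matrix(); T[:3,3]=o['tool_pos']
    return m,T@np.array(m['mount'])
def cam(m):
    f=210/np.tan(np.radians(m['vfov'])/2)
    return np.array([[f,0,m['cx']],[0,f,m['cy']],[0,0,1.]]),np.array([m['k1'],0,0,0.])
def ray(mp,px,z):
    m,T=mp; K,d=cam(m)
    u=cv2.undistortPoints(np.array(px,float).reshape(-1,1,2),K,d).reshape(-1,2)
    v=np.c_[u,np.ones(len(u))]@T[:3,:3].T
    return T[:3,3]+v*((z-T[2,3])/v[:,2])[:,None]
def proj(mp,P):
    m,T=mp; K,d=cam(m); Ti=np.linalg.inv(T)
    return cv2.projectPoints(np.array(P,float).reshape(-1,1,3),cv2.Rodrigues(Ti[:3,:3])[0],Ti[:3,3],K,d)[0].reshape(-1,2)
def save(n,im): cv2.imwrite('pics/'+n,im[:,:,::-1])
E
python3 - <<'E'
from h import *
print(bot.get_obs()['ee_rot'],bot.grip_depth)
ims=[]
for c in ['scene','side','wrist']:
    mp=pose(c); im=bot.camera(c); save(c+'0.png',im)
    print(c,mp[1][:3,3].round(3),mp[1][:3,2].round(2))
    for n in ['block','mould','plane_1','glue_pot','varnish','clamp']:
        for d in bot.trace(c,n)[:6]: print(' ',n,round(d['conf'],2),np.round(d['rect']), ray(mp,[d['rect'][:2]],0.02)[0].round(3))
E
```

```text
[ 9.92328136e-01  1.23625721e-01 -3.01881044e-05 -1.24547768e-03] -0.0187
scene [1.038 0.035 0.68 ] [-0.6  -0.22 -0.77]
  block 0.75 [209. 189.  18.  19.] [ 0.522 -0.338  0.02 ]
  block 0.49 [203. 168.  13.  20.] [ 0.461 -0.386  0.02 ]
  block 0.26 [376. 259. 228.  99.] [0.581 0.069 0.02 ]
  mould 0.87 [374. 256. 228. 104.] [0.576 0.063 0.02 ]
  mould 0.56 [426. 238.  20.  16.] [0.495 0.158 0.02 ]
  plane_1 0.83 [333. 342.  29.  18.] [0.775 0.031 0.02 ]
  plane_1 0.67 [192. 248.  26.  20.] [ 0.683 -0.296  0.02 ]
  plane_1 0.36 [373. 259. 234. 103.] [0.582 0.063 0.02 ]
  glue_pot 0.65 [214. 277.  36.  35.] [ 0.73  -0.222  0.02 ]
  varnish 0.84 [139. 188.  32.  32.] [ 0.572 -0.496  0.02 ]
  clamp 0.63 [375. 260. 223. 103.] [0.583 0.067 0.02 ]
side [0.492 0.591 0.783] [ 0.08 -0.73 -0.68]
  block 0.62 [330. 153.  15.  16.] [ 0.451 -0.394  0.02 ]
  block 0.53 [304. 169.  15.  17.] [ 0.514 -0.328  0.02 ]
  block 0.3 [159. 282.  23.  26.] [0.769 0.032 0.02 ]
  mould 0.72 [263. 314. 108. 212.] [0.565 0.084 0.02 ]
  plane_1 0.57 [160. 282.  24.  23.] [0.767 0.032 0.02 ]
  plane_1 0.44 [231. 177.  16.  19.] [ 0.679 -0.282  0.02 ]
  plane_1 0.36 [266. 310. 106. 210.] [0.559 0.075 0.02 ]
  glue_pot 0.61 [200. 191.  24.  38.] [ 0.741 -0.227  0.02 ]
  varnish 0.96 [278. 126.  24.  33.] [ 0.59  -0.498  0.02 ]
  varnish 0.6 [302. 168.  16.  16.] [ 0.518 -0.331  0.02 ]
  clamp 0.76 [266. 312. 110. 216.] [0.56  0.078 0.02 ]
  clamp 0.16 [161. 281.  24.  26.] [0.765 0.03  0.02 ]
wrist [ 0.23  -0.587  0.374] [-0.3  -0.08 -0.95]
```

Run:
```python
import cv2,numpy as np
s=cv2.imread('pics/scene0.png');d=cv2.imread('pics/side0.png')
a=cv2.resize(s[140:310,110:500],None,fx=2,fy=2,interpolation=3)
cv2.imwrite('pics/sc.png',a)
b=cv2.resize(d[100:420,140:400],None,fx=1.85,fy=1.85,interpolation=3)
c=cv2.resize(s[150:210,180:240],(296,296),interpolation=3)
e=cv2.resize(d[135:190,285:345],(296,296),interpolation=3)
cv2.imwrite('pics/sd.png',np.hstack([b,np.vstack([c,e])[:b.shape[0]] if b.shape[0]<=592 else np.vstack([c,e])]))
```

```text
(no output)
```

View pics/sc.png

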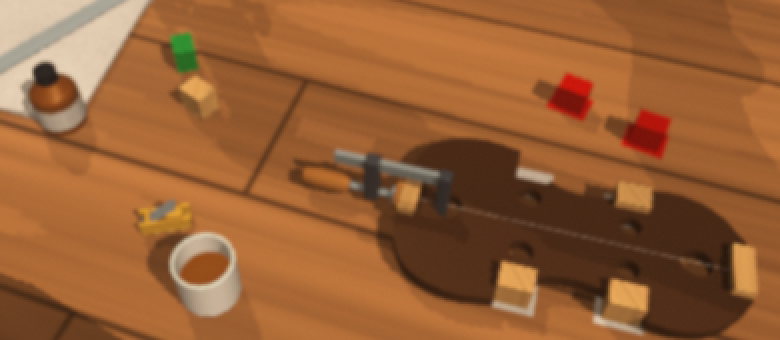

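View pics/sd.png

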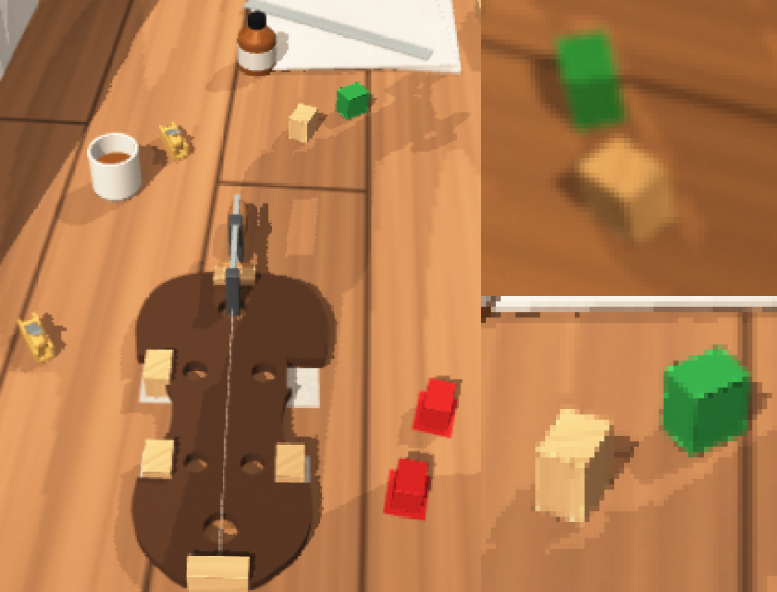

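The pale loose block is at scene (209,189) and side (304,169). The green look-alike at scene (203,168) and the red ones at right in the scene picture are not it. The enlarged crop confirms the spruce one. The clamp marks the lower end of the mould. The empty notch, with only the paper slip showing, is on its +y side at scene about (377,228), so it is seat_low_left. I'll move over the block for a closer look.

>>> carry_out --pt "4.3 -1.7 0 0 0" --pt "4.3 -1.7 0 0 0" --pt "4.3 -1.7 0 0 0" --pt "4.3 -1.7 0 0 0" --pt "4.3 -1.7 0 0 0" --pt "4.3 -1.7 0 0 0" --pt "4.3 -1.7 0 0 0" --pt "4.3 -1.7 0 0 0" --pt "4.3 -1.7 0 0 0" --pt "4.3 -1.7 0 0 0" --pt "0 0 0 0 0" --pt "0 0 0 0 0"

```text
time: 2.55
tool_pos: [0.5282, -0.3357, 0.2312]
ee_rot: [0.992, 0.124, -0.0, 0.0]
force: [-0.2, 0.0, 0.1]
finger_gap: 0.0856
grasp_force: 0.0
```

```bash
cat >> h.py <<'E'
from scipy.optimize import minimize
def hull(mp,x,y,yaw,z0=0,S=(.034,.026,.034)):
    c=np.array([[a,b,c] for a in(-.5,.5) for b in(-.5,.5) for c in(0,1)])*S
    c=c@R.from_euler('z',yaw).as_matrix().T+[x,y,z0]
    return cv2.convexHull(proj(mp,c).astype(np.float32)).reshape(-1,2)
def iou(mask,h,s=8):
    r=np.zeros(mask.shape,np.uint8); h=np.clip(h,-2000,2000)
    cv2.fillPoly(r,[np.round(h*s).astype(np.int32)],1,shift=3)
    return (r.astype(bool)&mask).sum()/max(1,(r.astype(bool)|mask).sum())
def fitbox(mp,mask,x,y,z0=0):
    best=None
    for a in np.radians(np.arange(0,180,10)):
        f=lambda p:-iou(mask,hull(mp,p[0],p[1],p[2],z0))
        r=minimize(f,[x,y,a],method='Nelder-Mead',options=dict(initial_simplex=np.array([[x,y,a]]*4)+np.vstack([np.zeros(3),np.diag([.006,.006,.1])]),maxiter=150))
        if best is None or r.fun<best.fun: best=r
    return best
E
python3 - <<'E'
from h import *
mp=pose('wrist'); im=bot.camera('wrist')
vis=im.copy()
for n in ['block','plane_1']:
  for d in bot.trace('wrist',n)[:4]:
    p=ray(mp,[d['rect'][:2]],.017)[0]; col=np.median(im[d['mask']],0)
    print(n,round(d['conf'],2),np.round(d['rect']),p.round(3),col)
    if n=='block' and d['conf']>.3:
        r=fitbox(mp,d['mask'],p[0],p[1]); print('  fit',r.x.round(4),np.degrees(r.x[2]),r.fun)
        cv2.polylines(vis,[hull(mp,*r.x).astype(int)],True,(255,0,255),1)
save('w1.png',vis)
for c in ['scene','side']:
  mp=pose(c); im=bot.camera(c)
  for d in bot.trace(c,'set_a')[:8]:
    p=ray(mp,[d['rect'][:2]],.03)[0]; print(c,round(d['conf'],2),np.round(d['rect'],1),p.round(3),np.median(im[d['mask']],0))
E
```

```text
block 0.89 [285. 194.  39.  43.] [ 0.514 -0.344  0.017] [208. 157. 105.]
  fit [ 0.5172 -0.3427  1.2249] 70.18090546634433 -0.9424307036247335
block 0.6 [314. 250.  30.  42.] [ 0.453 -0.397  0.017] [ 50. 134.  64.]
  fit [ 0.4532 -0.3955  0.5932] 33.984995583508926 -0.9248826291079812
plane_1 0.67 [284.  33.  55.  39.] [ 0.677 -0.301  0.017] [122.  115.5  75. ]
scene 0.89 [433.6 205.9  18.1  19.3] [0.407 0.162 0.03 ] [165.  22.  12.]
scene 0.87 [419.2 293.4  28.1  25.1] [0.635 0.158 0.03 ] [184. 141.  82.]
scene 0.81 [396.1 186.3  22.5  21.2] [0.375 0.074 0.03 ] [167.  23.  12.]
scene 0.66 [366.9 285.8  21.5  28.5] [0.653 0.063 0.03 ] [192. 156.  86.]
scene 0.48 [425.6 238.6  18.5  16.3] [0.504 0.155 0.03 ] [219.5 156.   83.5]
side 0.93 [360.5 363.8  27.4  29.2] [0.393 0.174 0.03 ] [226.   44.   40.5]
side 0.91 [227.4 348.1  18.8  23.3] [0.615 0.164 0.03 ] [249. 216. 142.]
side 0.73 [299.5 352.4  16.4  20.8] [0.494 0.161 0.03 ] [249. 214. 142.]
side 0.66 [225.7 305.4  18.5  29.6] [0.632 0.079 0.03 ] [242. 210. 141.]
side 0.58 [376.4 321.5  25.5  33. ] [0.364 0.089 0.03 ] [222.  45.  41.]
```

View pics/w1.png

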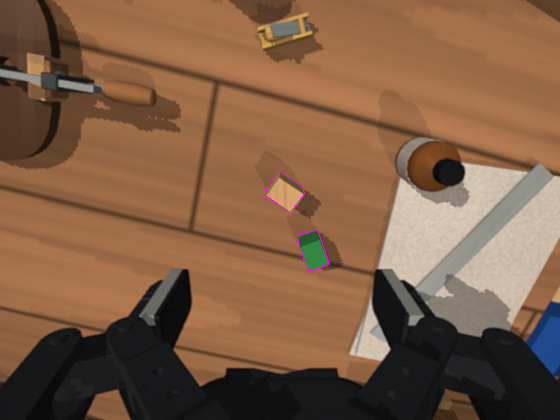

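The pink fit sits on the pale block at (285,190), and the green one is at (314,250). Next I turn to the block's axes, come lower and re-measure.

>>> carry_out --pt "0 0 0 -0.163 0" --pt "0 0 0 -0.163 0" --pt "0 0 0 -0.163 0" --pt "0 0 0 -0.163 0" --pt "0 0 0 -0.163 0" --pt "0 0 0 -0.163 0" --pt "-1 -0.8 2.7 0 0" --pt "0 0 2.7 0 0" --pt "0 0 2.7 0 0" --pt "0 0 0 0 0" --pt "0 0 0 0 0"

```text
time: 4.28
tool_pos: [0.518, -0.343, 0.1514]
ee_rot: [0.818, 0.575, 0.0, 0.001]
force: [-0.3, 0.1, -0.1]
finger_gap: 0.0856
grasp_force: 0.0
```

Run:
```python
from h import *
o=bot.get_obs(); mp=pose('wrist',o); im=bot.camera('wrist')
M=R.from_quat(o['ee_rot']).as_matrix(); print(o['tool_pos'],'yaw',np.degrees(np.arctan2(M[1,0],M[0,0])),o['joints'])
vis=im.copy(); c=None
for d in bot.trace('wrist','block')[:4]:
    p=ray(mp,[d['rect'][:2]],.017)[0]; col=np.median(im[d['mask']],0)
    print(round(d['conf'],2),np.round(d['rect']),p.round(3),col)
    if col[0]>120 and c is None:
        c=d['rect']; r=fitbox(mp,d['mask'],p[0],p[1]); print('  fit',r.x.round(4),np.degrees(r.x[2]),r.fun)
        print('tool-frame offset cm', 100*(M.T@(np.array([r.x[0],r.x[1],0])-o['tool_pos'])))
        cv2.polylines(vis,[hull(mp,*r.x).astype(int)],True,(255,0,255),1)
x,y=int(c[0]),int(c[1])
save('w2.png',cv2.resize(vis[max(0,y-70):y+70,max(0,x-90):x+90],None,fx=4,fy=4,interpolation=3))
```

```text
[ 0.51799418 -0.34296562  0.15138465] yaw 70.21814316276414 [-6.97741241e-01  2.84635778e-01  1.68819670e+00 -2.74344790e-05
  1.16727004e+00 -3.52472327e-01]
0.94 [236. 269.  50.  55.] [ 0.453 -0.395  0.017] [ 52. 136.  65.]
0.91 [280. 201.  26.  49.] [ 0.516 -0.344  0.017] [211. 159. 107.]
  fit [ 0.5167 -0.3425  1.2355] 70.78995415682817 -0.9502801120448179
tool-frame offset cm [ 9.14463277e-03 -1.62898173e-01  1.51382505e+01]
0.16 [442.  92.  64.  61.] [ 0.675 -0.301  0.017] [116. 110.  65.]
```

View pics/w2.png

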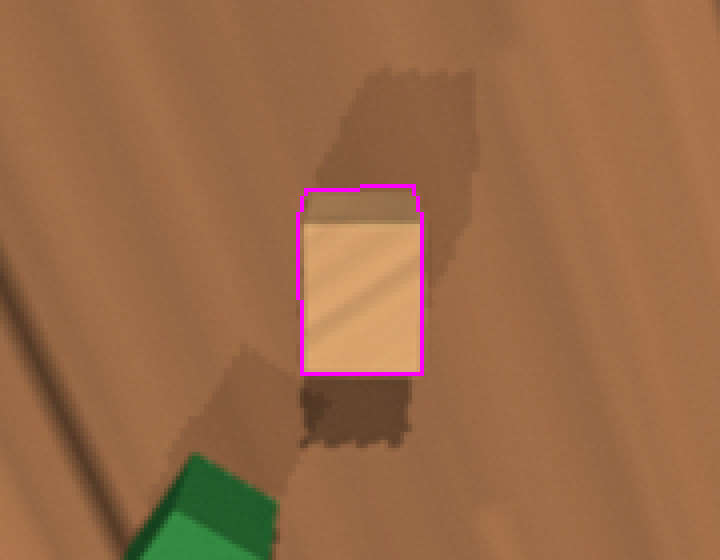

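Aligned: the block's long side runs along the tool's x, with 1.6 mm of lateral offset. Now I descend, close and lift.

>>> carry_out --pt "0 -0.15 4.0 -0.008 0" --pt "0 0 4.0 0 0" --pt "0 0 4.0 0 0" --pt "0 0 1.6 0 0" --pt "0 0 1.0 0 0" --pt "0 0 0 0 0" --pt "0 0 0 0 255" --pt "0 0 0 0 255" --pt "0 0 0 0 255" --pt "0 0 0 0 255" --pt "0 0 0 0 255" --pt "0 0 0 0 255"

```text
time: 5.88
tool_pos: [0.5168, -0.3424, 0.0051]
ee_rot: [0.816, 0.579, 0.0, 0.001]
force: [0.9, -0.6, 5.1]
finger_gap: 0.0252
grasp_force: 60.4
```

>>> carry_out --pt "0 0 -1.0 0 255" --pt "0 0 -2.5 0 255" --pt "0 0 -3.5 0 255" --pt "0 0 -4.0 0 255" --pt "0 0 -4.0 0 255" --pt "0 0 -3.0 0 255" --pt "0 0 0 0 255" --pt "0 0 0 0 255"

```text
time: 6.88
tool_pos: [0.5152, -0.3411, 0.1829]
ee_rot: [0.816, 0.579, -0.0, -0.001]
force: [-0.1, 0.7, -0.6]
finger_gap: 0.0254
grasp_force: 59.9
```

Run:
```python
from h import *
o=bot.get_obs(); mp=pose('wrist',o); im=bot.camera('wrist'); print(o['tool_pos'],o['finger_gap'],o['grasp_force'])
for d in bot.trace('wrist','block')[:4]: print('block',round(d['conf'],2),np.round(d['rect'],1),np.median(im[d['mask']],0))
for d in bot.trace('wrist','set_a')[:8]: print('set',round(d['conf'],2),np.round(d['rect'],1),ray(mp,[d['rect'][:2]],.034)[0].round(3))
s=bot.camera('side'); save('side2.png',s)
save('w3.png',np.vstack([cv2.resize(im,(400,300)),cv2.resize(s[60:320,140:400],(400,300))]))
```

```text
[ 0.51523163 -0.34109462  0.18285928] 0.02537200526320083 59.93307888507843
block 0.85 [281.6 289.4  62.  100.1] [205. 154. 103.]
block 0.66 [239.5 251.2  35.3  40.1] [ 51. 119.  57.]
```

View pics/w3.png

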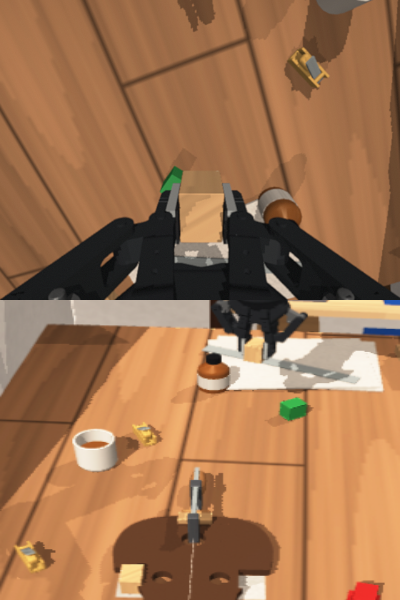

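Block held upright, clear of everything. Carrying it high towards the mould and looking there.

>>> carry_out --pt "1.5 -0.5 0 0 255" --pt "3 -1 0 0 255" --pt "4 -1.3 0 0 255" --pt "4 -1.3 0 0 255" --pt "4 -1.3 0 0 255" --pt "4 -1.3 0 0 255" --pt "4 -1.3 0 0 255" --pt "4 -1.3 0 0 255" --pt "3 -1 0 0 255" --pt "1 -0.4 0 0 255" --pt "0 0 0 0 255" --pt "0 0 0 0 255" --pt "0 0 0 0 255"

```text
time: 8.7
tool_pos: [0.5227, -0.0008, 0.1843]
ee_rot: [0.816, 0.578, -0.0, 0.0]
force: [-0.4, -0.9, -0.5]
finger_gap: 0.025
grasp_force: 59.9
```

Run:
```python
from h import *
o=bot.get_obs(); mp=pose('wrist',o); im=bot.camera('wrist'); print(o['tool_pos'],o['finger_gap'],o['grasp_force'])
np.save('w4.npy',im)
for c in ['wrist','scene','side']:
  if c!='wrist': mp=pose(c); im2=bot.camera(c); np.save(c+'4.npy',im2)
  else: im2=im
  for d in bot.trace(c,'set_a')[:8]: print(c,round(d['conf'],2),np.round(d['rect'],1),ray(mp,[d['rect'][:2]],.03)[0].round(3),np.median(im2[d['mask']],0))
save('w4.png',im)
```

```text
[ 0.52272154 -0.00078526  0.18428631] 0.025002548693172717 59.93291795253754
wrist 0.85 [380.8  88.2  45.1  51.2] [0.638 0.061 0.03 ] [240. 195. 132.]
wrist 0.79 [91.7 76.3 64.6 59.2] [0.401 0.156 0.03 ] [197.  42.  39.]
wrist 0.71 [197.4  42.8  46.   63.4] [0.5   0.148 0.03 ] [238. 189. 130.]
wrist 0.6 [108.5 173.8  60.1  52.5] [0.373 0.073 0.03 ] [202.  44.  41.]
wrist 0.55 [339.5   6.5  34.7   7.9] [0.622 0.134 0.03 ] [138.  128.  116.5]
scene 0.97 [367.5 286.2  22.6  24.9] [0.653 0.065 0.03 ] [192. 156.  87.]
scene 0.84 [397.4 188.8  25.   23.6] [0.382 0.078 0.03 ] [167.  22.  12.]
scene 0.82 [419.7 293.   28.2  26.3] [0.634 0.159 0.03 ] [183. 137.  75.]
scene 0.71 [433.8 204.9  21.   25.1] [0.404 0.162 0.03 ] [167.  22.  12.]
scene 0.71 [373.7 259.6 225.  101.1] [0.591 0.064 0.03 ] [84. 48. 26.]
scene 0.53 [425.4 238.9  18.4  14.9] [0.505 0.155 0.03 ] [219. 155.  84.]
side 0.79 [297.8 351.9  18.3  19.8] [0.497 0.16  0.03 ] [252. 227. 155.]
side 0.77 [226.5 348.1  19.   22.1] [0.617 0.164 0.03 ] [247. 209. 138.]
side 0.66 [225.9 303.1  18.1  28.7] [0.632 0.074 0.03 ] [246. 225. 154.]
side 0.63 [359.4 364.5  29.5  28.2] [0.395 0.175 0.03 ] [236.5  49.   45. ]
side 0.58 [375.4 321.6  23.   27.8] [0.366 0.089 0.03 ] [233.  50.  46.]
side 0.3 [264.1 313.6 105.9 210.9] [0.561 0.089 0.03 ] [116.  72.  46.]
```

View pics/w4.png

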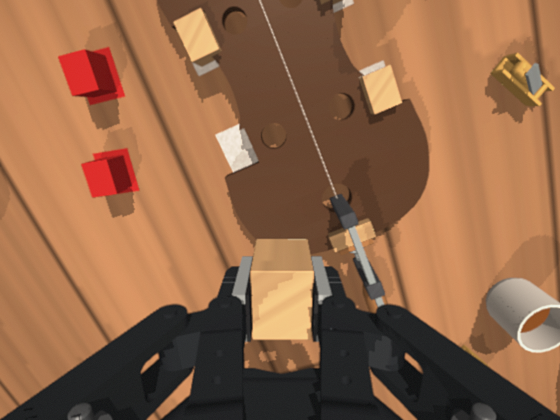

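The picture shows the glued blocks at (380,90) and (197,35), the paper slip in the empty notch at (236,147), and the clamp at (355,235). Next I fit the mould pose from the glued blocks' top faces.

```bash
cat > fit.py <<'E'
from h import *
SEAT=dict(LL=(-.043,.07),LR=(-.043,-.07),UL=(.059,.06),UR=(.059,-.06))
def m2w(p,xy):
    c,s=np.cos(p[2]),np.sin(p[2]); return p[0]+c*xy[0]-s*xy[1],p[1]+s*xy[0]+c*xy[1]
def face(mp,p,k,z,S=(.034,.026)):
    q=[m2w(p,np.add(SEAT[k],(a*S[0]/2,b*S[1]/2))) for a,b in((-1,-1),(1,-1),(1,1),(-1,1))]
    return proj(mp,[[*v,z] for v in q]).astype(np.float32)
def topmask(im,h,sets,mp,p):
    r=np.zeros(im.shape[:2],np.uint8)
    for k in sets: cv2.fillPoly(r,[face(mp,p,k,.034).astype(int)],1)
    r=cv2.dilate(r,np.ones((25,25))).astype(bool)
    return r&(im[...,0]>h)&(im[...,0]*1.-im[...,2]>60)
def fitm(mp,mask,sets,p0):
    def f(p):
        r=np.zeros(mask.shape,np.uint8)
        for k in sets: cv2.fillPoly(r,[np.round(face(mp,p,k,.034)*8).astype(np.int32)],1,shift=3)
        return -(mask&(r>0)).sum()/(mask|(r>0)).sum()
    best=None
    for a in (-.06,0,.06):
        s=np.array(p0)+[0,0,a]
        r=minimize(f,s,method='Nelder-Mead',options=dict(initial_simplex=s+np.vstack([np.zeros(3),np.diag([.008,.008,.05])])))
        if best is None or r.fun<best.fun: best=r
    return best
E
cat > run.py <<'E'
from fit import *
o=bot.get_obs(); M=R.from_quat(o['ee_rot']).as_matrix()
# initial: similarity from rough points
A=np.array([SEAT['LR'],SEAT['UL'],SEAT['UR']]); B=np.array([(.638,.061),(.50,.148),(.622,.16)])
a,b=A-A.mean(0),B-B.mean(0); th=np.arctan2((a[:,0]*b[:,1]-a[:,1]*b[:,0]).sum(),(a*b).sum())
c,s=np.cos(th),np.sin(th); t=B.mean(0)-np.array([[c,-s],[s,c]])@A.mean(0); p0=[*t,th]; print('init',np.round(p0,4),np.degrees(th))
im=np.load('w4.npy'); mp=pose('wrist',o)
mask=topmask(im,215,['LR','UL'],mp,p0); r=fitm(mp,mask,['LR','UL'],p0)
print('wrist',r.x.round(4),np.degrees(r.x[2]),r.fun,'seat',np.round(m2w(r.x,SEAT['LL']),4)); p=r.x
np.save('mould.npy',p)
vis=im.copy()
for k in SEAT: cv2.polylines(vis,[face(mp,p,k,.034 if k!='LL' else .024).astype(int)],True,(255,0,255),1)
cv2.polylines(vis,[hull(mp,o['tool_pos'][0],o['tool_pos'][1],np.arctan2(M[1,0],M[0,0]),o['tool_pos'][2]-.005).astype(int)],True,(0,0,255),1)
side=np.load('side4.npy'); ms=pose('side'); vs=side.copy()
for k in SEAT: cv2.polylines(vs,[face(ms,p,k,.034 if k!='LL' else .024).astype(int)],True,(255,0,255),1)
save('w5.png',np.hstack([cv2.resize(vis[0:360,120:460],None,fx=1.3,fy=1.3),cv2.resize(vs[270:390,200:315],(340,468))[:468]]))
E
python3 run.py
```

```text
init [0.5658 0.0959 1.6643] 95.35582504285519
wrist [0.5646 0.0993 1.636 ] 93.73796251691182 -0.9187798603454612 seat [0.4976 0.0518]
```

View pics/w5.png

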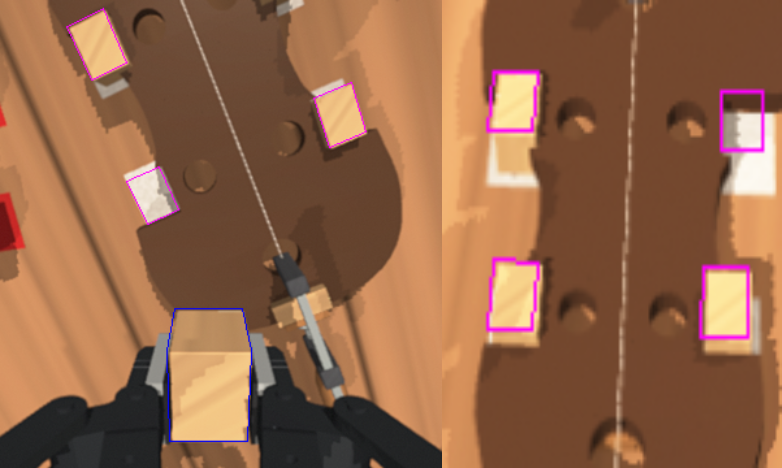

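The overlay matches the glued tops, the notch and the held block. I'm moving over the notch and down part of the way, then checking.

>>> carry_out --pt "0 0 0 -0.1 255" --pt "0 0 0 -0.1 255" --pt "0 0 0 -0.1 255" --pt "0 0 0 -0.103 255" --pt "1.8 -0.7 0 0 255" --pt "1.8 -0.7 0 0 255" --pt "1.8 -0.76 0 0 255" --pt "0 0 2 0 255" --pt "0 0 3 0 255" --pt "0 0 3 0 255" --pt "0 0 2 0 255" --pt "0 0 0 0 255" --pt "0 0 0 0 255" --pt "0 0 0 0 255"

```text
time: 10.75
tool_pos: [0.4987, 0.0529, 0.0858]
ee_rot: [0.683, 0.73, 0.001, 0.001]
force: [0.3, 0.0, 0.2]
finger_gap: 0.0249
grasp_force: 59.8
```

```bash
cat > chk.py <<'E'
from fit import *
o=bot.get_obs(); M=R.from_quat(o['ee_rot']).as_matrix(); mp=pose('wrist',o); im=bot.camera('wrist'); p=np.load('mould.npy')
yaw=np.arctan2(M[1,0],M[0,0]); T=o['tool_pos']; print(T,np.degrees(yaw),M[:,2].round(4),o['finger_gap'],o['force'])
vis=im.copy()
for k in SEAT: cv2.polylines(vis,[face(mp,p,k,.034 if k!='LL' else .024).astype(int)],True,(255,0,255),1)
cv2.polylines(vis,[hull(mp,T[0],T[1],yaw,T[2]-.005).astype(int)],True,(0,0,255),1)
print('tool-frame to target cm',100*(M.T@(np.array([*m2w(p,SEAT['LL']),.039])-T)),'turn',-(p[2]-yaw))
for d in bot.trace('wrist','set_a')[:4]: print(round(d['conf'],2),np.round(d['rect'],1),ray(mp,[d['rect'][:2]],.034)[0].round(4))
print({k:np.round(m2w(p,SEAT[k]),4) for k in SEAT})
s=bot.camera('side'); 
import sys; save(sys.argv[1],np.hstack([cv2.resize(vis,(440,330)),cv2.resize(s[250:400,180:340],(352,330),interpolation=3)]))
E
python3 chk.py w6.png
```

```text
[0.49866744 0.0529486  0.08576063] 93.7928542555911 [ 2.8e-03 -1.0e-04 -1.0e+00] 0.024946269758105183 [0.26391691 0.03078067 0.21099401]
tool-frame to target cm [-0.10523237 -0.13051036  4.67574784] turn 0.0009580415720977786
0.81 [501.8  78.5  64.6  73.1] [0.6205 0.1575 0.034 ]
0.81 [ 91.5 183.8  80.3  75.1] [0.3765 0.0788 0.034 ]
0.8 [483.4 225.2  59.5  66.8] [0.6328 0.0672 0.034 ]
0.67 [294.1  74.7  53.3  73.4] [0.4998 0.1503 0.034 ]
{'LL': array([0.4976, 0.0518]), 'LR': array([0.6373, 0.0609]), 'UL': array([0.5009, 0.1542]), 'UR': array([0.6206, 0.1621])}
```

View pics/w6.png

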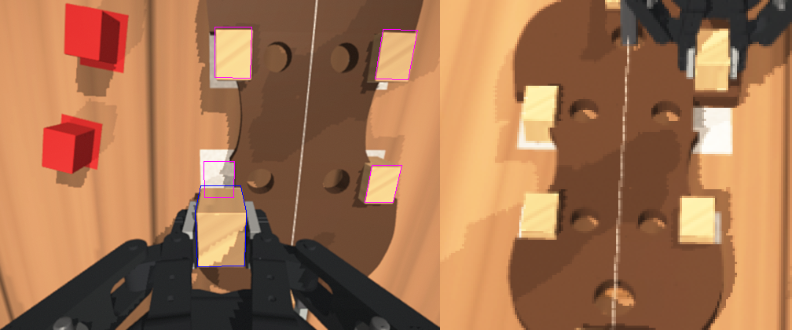

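The overlays fit all three glued tops and the held block. One refit from this closer view comes before the last descent.

Run:
```python
from fit import *
o=bot.get_obs(); M=R.from_quat(o['ee_rot']).as_matrix(); mp=pose('wrist',o); im=bot.camera('wrist'); p=np.load('mould.npy')
S=['UL','UR','LR']; mask=topmask(im,215,S,mp,p); r=fitm(mp,mask,S,p); q=r.x
print(q.round(4),np.degrees(q[2]),r.fun,np.round(m2w(q,SEAT['LL']),4)); np.save('mould2.npy',q)
T=o['tool_pos']; yaw=np.arctan2(M[1,0],M[0,0]); rect=bot.trace('wrist','block')
d=max(rect,key=lambda d:d['mask'].sum()*d['conf']); print(d['rect'])
b=minimize(lambda v:-iou(d['mask'],hull(mp,T[0]+v[0],T[1]+v[1],yaw,T[2]-v[2])),[0,0,.005],method='Nelder-Mead',options=dict(initial_simplex=np.array([[0,0,.005],[.004,0,.005],[0,.004,.005],[0,0,.009]])))
print('held off',b.x.round(4),b.fun)
print('to target',100*(M.T@(np.array([*m2w(q,SEAT['LL']),.039])-T)),-(q[2]-yaw))
```

```text
[0.5652 0.0981 1.6384] 93.87451602609941 -0.8369415016121603 [0.4983 0.0505]
[394.2, 204.2, 290.7, 402.7]
held off [ 0.011   0.072  -0.0984] -0.47911099761972076
to target [-0.22136132 -0.02437338  4.62899219] -0.001684578970775119
```

>>> carry_out --pt "-0.17 -0.07 0 0 255" --pt "0 0 1.2 0 255" --pt "0 0 1.5 0 255" --pt "0 0 1.2 0 255" --pt "0 0 0.7 0 255" --pt "0 0 0 0 255" --pt "0 0 0 0 255" --pt "0 0 0 0 255" --pt "0 0 0 0 255"

```text
time: 12.12
tool_pos: [0.4974, 0.051, 0.0388]
ee_rot: [0.683, 0.73, 0.0, 0.0]
force: [0.7, 0.6, -0.8]
finger_gap: 0.0249
grasp_force: 59.8
```

```bash
sed -i 's/save(sys.argv\[1\],.*/x=bot.camera("scene"); save(sys.argv[1],np.hstack([cv2.resize(vis[140:390,150:410],(400,385),interpolation=3),cv2.resize(x[180:310,300:440],(400,385),interpolation=3)]))/' chk.py; python3 chk.py w7.png
```

```text
[0.49736784 0.05097151 0.03878734] 93.78370551633212 [ 1.e-03 -1.e-04 -1.e+00] 0.024876847744379985 [ 0.70492478  0.62426254 -0.8458214 ]
tool-frame to target cm [ 0.08221063  0.02517658 -0.02125066] turn 0.0007983659496222373
0.85 [525.5  64.   69.1  96.9] [0.5974 0.1558 0.034 ]
0.85 [ 75.8  42.9 115.7  83.2] [0.4032 0.1511 0.034 ]
0.8 [ 48.  199.9  94.6  91.9] [0.3805 0.0799 0.034 ]
0.6 [300.2  59.1  72.2 102.1] [0.4991 0.1501 0.034 ]
{'LL': array([0.4976, 0.0518]), 'LR': array([0.6373, 0.0609]), 'UL': array([0.5009, 0.1542]), 'UR': array([0.6206, 0.1621])}
```

View pics/w7.png

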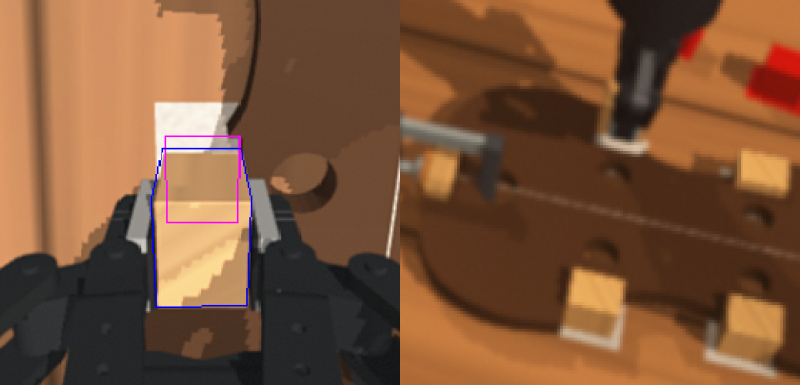

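```bash
python3 -c "
from bench import bot
print(max(abs(v) for v in bot.get_obs()['joint_vel'])); print(bot.sign_off())"
```

```text
0.0027781061432891733
the job is handed in; nothing more can be done
None
```

I've handed the job in with the loose spruce block held still about 1 cm above the empty lower-left notch, upright and turned like the glued blocks; it sits within about 1 mm of the notch centre I measured from the camera.

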